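# Dock the handheld meter under its leaf spring and start the upload

### The job

Dock the handheld meter that lies loosely in its docking station: with your fingertips press it down hard on the blue ribbed saddle, against the sprung charging contacts that hold its nose up, and while pressing slide it forward under the steel leaf spring until its nose is fully home against the end stop and it lies flat. Then push the green button on the dock all the way down, to start the upload, and let go. Do not pick the meter up, and leave the other things on the worktop where they stand.

Things in the scene. Friction and masses are not known exactly. Their poses are not given: they have to be found in the camera images.
- dock: Blue-grey docking station fixed to the worktop. Origin on the worktop below mid-channel; x along the channel to the end stop (the way the meter slides), y left, z up. Base x -125 to +140, y -108 to +52 mm, 12 mm high; its top is the channel floor. Channel 78 mm wide, between rails 26 mm above the worktop; face of the end stop at x +85 mm; spring clamp behind it, up to 41 mm above the worktop.
- dock_seat (a point): The point on the dock's channel floor at the foot of the end stop, mid-channel (dock x +85, y 0, z 12 mm), which the lower front edge of the meter's nose reaches when home.
- meter: Loose handheld meter in the channel, nose towards the stop; 156 x 74 x 24 mm, 0.36 kg, white with dark screen. Origin mid-underside, x to its nose, z out of its top. Along x: screen block -78 to -26 mm, 24 high; blue ribbed saddle -26 to +25 mm, 18 high, open at the sides; shoulder +25 to +38 mm, 24 high, to push against; slim nose +38 to +78 mm, 13 high.
- meter_pad (a point): Centre of the top of the blue saddle: where to press. 35 mm above the worktop at first, 30 mm when the meter lies flat. About 12 N down here lays it flat; keep 15 to 20 N during the slide, which takes up to about 15 N forward.
- meter_nose (a point): Middle of the lower front edge of the meter's nose. At first about 30 mm short of the stop and held up about 10 mm by the sprung contacts (the tail rests on the floor, 3.6 degrees), too high to enter below the leaf spring. Home: within 4 mm of the stop, on the channel floor, where the leaf spring then holds it by itself.
- leaf (a joint): Steel leaf spring, 36 mm wide, clamped behind the end stop and reaching over the channel towards the robot; upturned lip at dock x +59 mm, 27 mm above the worktop, lowest part at dock x +71 mm, 22 mm above the worktop. Value in rad: 0 free, about 0.06 when the meter's nose is under it; it presses down with about 10 N.
- contacts (a joint): Black sprung contact bar with four brass contacts across the channel at dock x +45 mm. Value in m: 0 raised (crest 9 mm above the channel floor), 0.009 pressed flush; the spring gives 5.5 N raised and 8 N flush.
- sync_button_top (a point): Centre of the top of the round green button, 26 mm across, on the control strip at the dock's right (dock x -15, y -84 mm), 20 mm above the worktop and 6 mm above its black bezel; it is pressed straight down.
- sync_button (a joint): Travel of the green button in m: 0 released, 0.005 fully down (about 5 N); it springs back.
- timer: White digital timer, 66 x 66 x 16 mm, loose at the dock's left; leave it. Origin under its centre.
- sample_cup: Clear specimen cup with orange lid, 59 mm across, 68 mm high, loose at the dock's left; leave it. Origin under its centre.
- tips: Teal box of pipette tips, 92 x 122 x 77 mm, loose at the right; leave it. Origin under its centre.
- specimen_cup_3: Specimen cup with white lid, 59 mm across, 68 mm high, loose at the far right; leave it. Origin under its centre.
Not all that is in view belongs to the job. Of the things that look like the meter, the larger one is meant.

How it is judged (in metres and radians):
On the way, in this order (a step that is already met when the one before it is completed fails the run):
1. the meter's nose is under the leaf spring, home against the end stop, and the meter lies flat (x of meter_nose in the frame of dock above 0.081 m and z of meter_nose in the frame of dock below 0.0155 m and z of meter_pad in the frame of dock below 0.033 m and angle between the x axis of meter and the x axis of dock, either way round below 0.04 rad and value of joint leaf above 0.025 rad), for 0.2 s.
2. the green button is pressed all the way down (all of step 1 and value of joint sync_button above 0.004 m), for 0.05 s.
At the end, for the whole second after the job is handed in: The meter rests flat in the dock (nose and saddle within about 3 mm of the flat position, pointing along the channel within 0.04 rad), its nose within 4 mm of the end stop and under the lifted leaf spring; the green button has been pressed (4 mm or more) after that and is released (all of step 1 and value of joint sync_button below 0.001 m and linear speed of meter below 0.01 m/s); the robot touches nothing.
It fails at once if the meter is picked up or tipped out of the channel (saddle or nose over 12 mm above its starting height) (z of meter_pad in the frame of dock above 0.047 m or z of meter_nose in the frame of dock above 0.034 m).
It fails at once if the button is pressed before the meter is home (value of joint sync_button above 0.003 m and x of meter_nose in the frame of dock below 0.079 m).
It fails at once if another thing on the worktop is moved by more than 15 mm (distance of any of timer, sample_cup, tips, specimen_cup_3 from where it was at the start of the episode above 0.015 m).
It also fails if it takes over 45 s, if anything falls off the work surface, if the arm or the gripper's body presses on something with over 40 N, if the wrist force passes 120 N, or if a joint passes its speed limit or range.

### The arm

A 6-joint arm with a two-finger parallel gripper is mounted at the origin on a cart in front of the work surface, level with it; the furniture and walls round the work are solid. World frame = base frame: x ahead of the robot, y to its left, z up, the work surface at z = 0. Lengths are in m, angles in degrees, forces in N, time in s.
With the tool pointing down it reaches from about 0.35 to 0.875 m from the base axis. Payload 4.2 kg.
Tool frame: the origin (TCP) lies midway between the tips of the shut fingers; the grasp point (between the pads) lies 19 mm behind it; z points along the fingers, y is the direction in which the jaws open and shut (so a half turn about z gives the same grasp; the last joint's range is limited). The gripper opens to 87 mm and grips with 3 to 60 N. Pads are 19 mm wide; open, the fingers measure 117 mm over their backs; the gripper's body (75 mm by 190 mm) begins 51 mm behind the grasp point.
Start: joints at [-51.818, 22.042, 0.453, 0, -68.411, -14.817], TCP at [0.248, -0.574, 0.197] pointing down, gripper open.
Joint ranges: [-179.83, 179.83], [-69.29, 118.12], [-61.27, 80.66], [-181.25, 117.63], [-171.15, -9.14], [-177.46, 177.46]. Speed limits (degrees/s): [159.86, 159.86, 180, 180, 180, 180].

### API

Orientations are given as a 3x3 rotation matrix whose columns are the frame's x, y, z axes.
In Python, from station import sense, capture, calibration, finish_job gives the robot as it stands.
- The arm moves only by the tool carry_out, never from a script. Its argument "commands" is one flat list of numbers, 6 for each row, row after row: the shift along the tool's x, y, z in mm, then the turn, a rotation vector about the tool's x, y, z in rad. A call has 1 to 5 rows; each row shifts and turns the pose as measured when the row begins, along the tool's axes as they then stand; what a row does not reach is not made up. A row lasts 1/8 s, in which the tool goes at most 62.5 mm and 10.7 degrees, less where a joint would pass 70% of its speed; a pose out of reach is approached as far as the arm can. A call is refused whole if a number of a shift passes 62.5 or a number of a turn 0.188, either way. A call with a gripper value outside its range is refused whole. "grip" is the finger opening in mm, from 0 to 87, set as the call begins (left out, the last holds). The fingers move at their own pace and stop on an object; the grip force is fixed at half the most. Time passes only in rows, so rows that do not move let the fingers close. It gives the time, the measured TCP pose, the force and the opening at its end, in the units of the state.
- sense(): the state, without advancing time (a new reading comes with each control period).
- capture(name): name is "side" or "top" or "wrist"; returns the picture (400x640x3 uint8, red, green, blue); there is no depth.
- calibration(name): a dict with "fx", "fy", "cx", "cy" (pixels), "dist" ([k1, k2, p1, p2, k3] as OpenCV has them; the pictures are not rectified), "rvec" (rotation vector, rad) and "tvec" (3), from world to camera coordinates, as OpenCV has them. Camera axes: x right, y down, z forward; pixel columns grow to the right and rows downward; lengths in m; the calibration is good to about 2 mm. A picture is of the moment at which its call begins: read the wrist's pose just before it. calibration takes no time and is no camera call; for the wrist camera it gives the pose at the moment of the call.
- finish_job(): hands the job in, once; it reports no verdict.
The state is a dict: "time_s": time; "joints": joint angles; "joint_velocities": joint speeds; "effort": joint torques, N m; "tcp_pos": TCP position; "ee_rot": TCP orientation; "wrist_force": force on the tool from outside, world axes, zero at the start; "moment": the same for the moment, N m; "gripper_width": opening from 0.0 (shut) to 1.0 (fully open).
Only numpy, scipy, OpenCV 4.12 (cv2) and the standard library are available. Lean on these libraries where they do the work, as an engineer would, in place of code of your own. Each camera call takes 0.05 s, during which the arm holds its last target.

## Working session

There is one attempt and no reset: what is moved stays moved. The work goes in short steps, Python scripts to look and compute and a tool call to move; the robot and the scene stay as the last step left them, time stands still between calls to the robot, and variables do not carry over. Pictures are saved under pics/ and viewed, and the job is handed in when it is done.

Besides the shell and the picture viewer there is one more tool, called after ">>>" by a JSON object that holds its "fn" and its "kwargs". carry_out: Moves the arm, as the interface text tells. Its arguments: {"type":"object","properties":{"commands":{"type":"array"},"grip":{"type":"number"}},"required":["commands"]}

```bash
ls; mkdir -p pics
python3 - <<'E'
from station import *
import cv2
s=sense();print(s)
for n in["side","top","wrist"]:
    cv2.imwrite(f"pics/{n}0.png",capture(n)[:,:,::-1]);print(n,calibration(n))
E
```

```text
pics
{'time_s': 0.0, 'joints': array([-5.18186387e+01,  2.20904925e+01,  3.79542231e-01, -2.74851039e-02,
       -6.84139364e+01, -1.48169652e+01]), 'joint_velocities': array([ 0.06271145, -0.11057102,  0.0056546 ,  0.01567083,  0.08703197,
        0.05872669]), 'effort': array([-7.60881339e-04, -3.90659988e+01,  1.87408125e+01,  4.22001198e+00,
        1.10484267e-02, -2.23793527e-04]), 'tcp_pos': array([ 0.24760182, -0.57312902,  0.1958648 ]), 'ee_rot': array([[-9.18071342e-01, -3.96413947e-01, -9.96722084e-04],
       [-3.96415179e-01,  9.18069196e-01,  1.98906067e-03],
       [ 1.26568451e-04,  2.22121537e-03, -9.99997525e-01]]), 'wrist_force': array([-0.54314545, -0.32556034,  0.26093061]), 'moment': array([0.00892398, 0.00846434, 0.0078217 ]), 'gripper_width': 1.0039011100755932}
side {'fx': 505.73892611387356, 'fy': 505.73892611387356, 'cx': 324.62938386142895, 'cy': 208.94019734812653, 'dist': array([-0.00633616,  0.        ,  0.        ,  0.        ,  0.        ]), 'rvec': array([ 2.0209587 , -0.39882286,  0.22339034]), 'tvec': array([-0.52180376,  0.10273585,  1.35765192])}
top {'fx': 463.3551420449346, 'fy': 463.3551420449346, 'cx': 320.22071713430256, 'cy': 196.09561591011624, 'dist': array([0.00449427, 0.        , 0.        , 0.        , 0.        ]), 'rvec': array([ 2.16954784, -2.22219224,  0.06110865]), 'tvec': array([-0.12249131,  0.49286904,  1.47694867])}
wrist {'fx': 292.5094763030362, 'fy': 292.5094763030362, 'cx': 318.53375464902433, 'cy': 196.77571693850322, 'dist': array([-0.04299218,  0.        ,  0.        ,  0.        ,  0.        ]), 'rvec': array([-1.64362906, -2.50271931, -0.30360968]), 'tvec': array([ 0.62393766, -0.02861309,  0.38769882])}
```

View pics/top0.png

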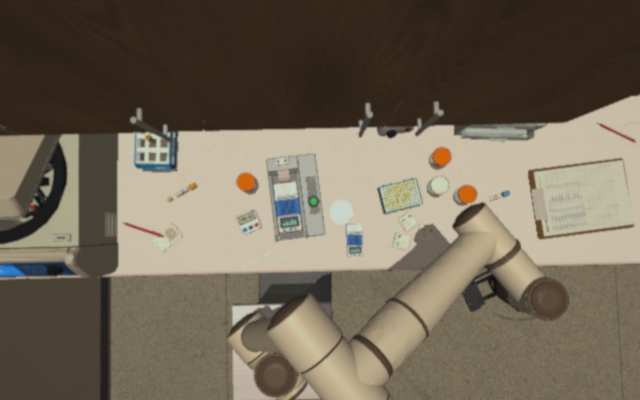

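View pics/side0.png

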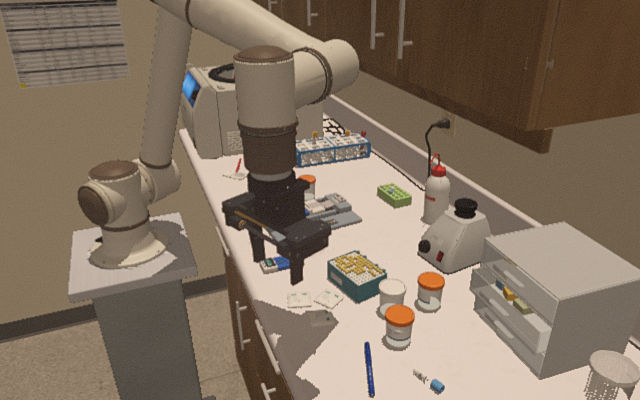

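View pics/wrist0.png

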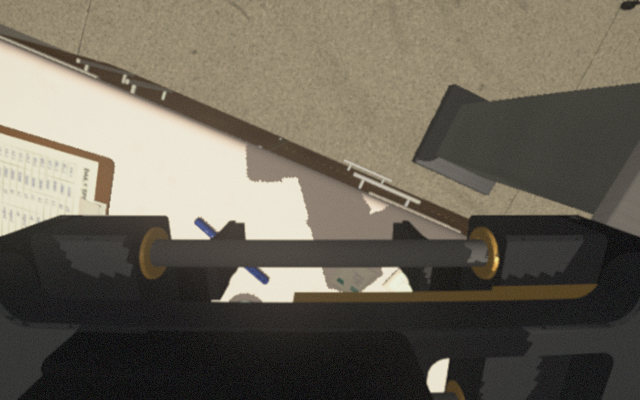

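```bash
cat > h.py <<'E'
import numpy as np,cv2
from station import *
def ray(n,px,c=None):
    c=c or calibration(n)
    K=np.array([[c['fx'],0,c['cx']],[0,c['fy'],c['cy']],[0,0,1]])
    u=cv2.undistortPoints(np.array([[px]],float),K,np.array(c['dist']))[0,0]
    R=cv2.Rodrigues(np.array(c['rvec']))[0]
    return -R.T@np.array(c['tvec']), R.T@np.array([u[0],u[1],1])
def onz(n,px,z,c=None):
    o,d=ray(n,px,c); return o+d*(z-o[2])/d[2]
def proj(n,P,c=None):
    c=c or calibration(n)
    K=np.array([[c['fx'],0,c['cx']],[0,c['fy'],c['cy']],[0,0,1]])
    return cv2.projectPoints(np.array(P,float).reshape(-1,3),np.array(c['rvec']),np.array(c['tvec']),K,np.array(c['dist']))[0][:,0]
E
python3 - <<'E'
from h import *
im=cv2.imread('pics/top0.png')
cr=im[140:260,225:385]
cv2.imwrite('pics/crop0.png',cv2.resize(cr,None,fx=5,fy=5,interpolation=cv2.INTER_CUBIC))
hsv=cv2.cvtColor(im,cv2.COLOR_BGR2HSV)
for nm,lo,hi,z in[("blue",(100,130,60),(125,255,255),.035),("green",(45,100,40),(80,255,255),.02)]:
    m=cv2.inRange(hsv,lo,hi);m[:140]=0;m[260:]=0;m[:,:225]=0;m[:,385:]=0
    n,l,st,ce=cv2.connectedComponentsWithStats(m)
    for i in range(1,n):
        if st[i,4]>5: print(nm,st[i],ce[i],onz("top",ce[i],z),cv2.minAreaRect(np.argwhere(l==i)[:,::-1].astype(np.float32)))
for p in[(268,158),(315,153),(325,235),(277,240)]:print(p,onz("top",p,.012))
E
```

```text
blue [276 199  24  16 306] [287.2745098  206.74836601] [ 0.45738476 -0.02916213  0.035     ] ((287.2769470214844, 206.7154083251953), (13.395750999450684, 22.69835662841797), 82.87498474121094)
blue [348 236  13   8 100] [353.99 239.51] [ 0.34903703 -0.23735809  0.035     ] ((354.0, 239.5), (7.0, 12.0), 90.0)
green [309 197   9   9  54] [313.2037037 200.7962963] [ 0.47491115 -0.11144186  0.02      ] ((313.2500305175781, 200.75003051757812), (7.071067810058594, 7.77817440032959), 45.0)
(268, 158) [0.61712561 0.03146056 0.012     ]
(315, 153) [ 0.62978695 -0.12074872  0.012     ]
(325, 235) [ 0.36469236 -0.14658431  0.012     ]
(277, 240) [0.3524473  0.00743772 0.012     ]
```

View pics/crop0.png

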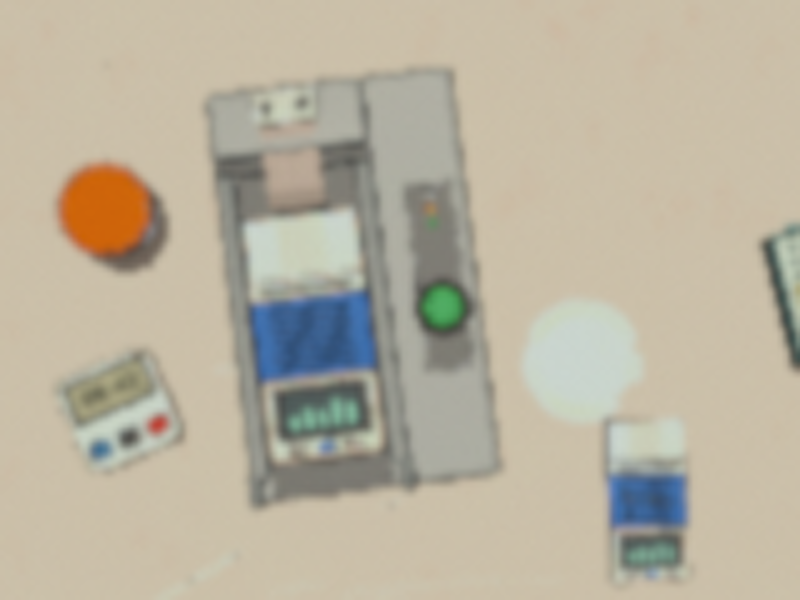

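Candidates for the meter are the one in the dock at px (287,207) and the small copy outside it at (354,240). The larger one in the dock is meant: its blue saddle is 23 px wide against 13 px, and it lies in the channel, as the crop shows. Dock yaw is about 5.3°, the pad is near (0.457,-0.029) and the button near (0.475,-0.111). Their offset in the dock frame, (-10,+84) mm, matches the description.

>>> {"fn": "carry_out", "kwargs": {"commands": [0,0,0,0,0,0.158,0,0,0,0,0,0.158,-26,52,0,0,0,0,-26,52,0,0,0,0,-26,52,0,0,0,0], "grip": 0}}

```text
time_s: 0.78
tcp_pos: [0.3127, -0.4097, 0.1928]
ee_rot: [[-0.997, -0.073, -0.004], [-0.074, 0.997, 0.005], [0.003, 0.006, -1.0]]
wrist_force: [0.9, 0.2, 1.0]
gripper_width: 0.518
```

>>> {"fn": "carry_out", "kwargs": {"commands": [-26,52,0,0,0,0,-26,52,0,0,0,0,-26,52,0,0,0,0,-26,52,0,0,0,0,-26,52,0,0,0,0]}}

```text
time_s: 1.4
tcp_pos: [0.4249, -0.1318, 0.1937]
ee_rot: [[-0.997, -0.072, -0.003], [-0.072, 0.997, 0.006], [0.002, 0.006, -1.0]]
wrist_force: [0.6, 0.2, 0.1]
gripper_width: 0.02
```

Run:
```python
from h import *
cv2.imwrite("pics/w1.png",capture("wrist")[:,:,::-1])
im=capture("top")[:,:,::-1]
cv2.imwrite('pics/t1.png',cv2.resize(im[140:260,225:385],None,fx=5,fy=5,interpolation=cv2.INTER_CUBIC))
```

```text
(no output)
```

View pics/w1.png

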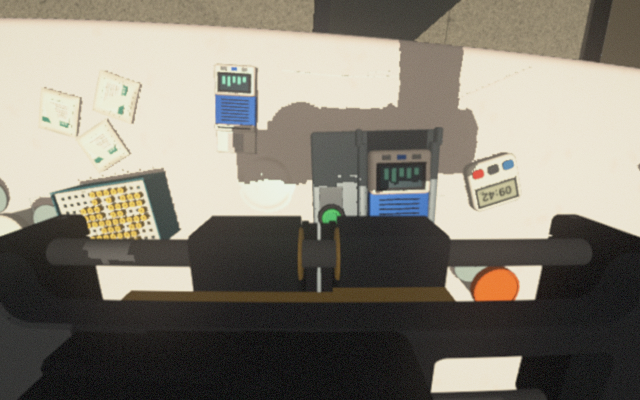

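Run:
```python
from h import *
im=cv2.imread('pics/w1.png')
cv2.imwrite('pics/w1c.png',cv2.resize(im[110:230,300:460],None,fx=5,fy=5,interpolation=cv2.INTER_CUBIC))
```

```text
(no output)
```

View pics/w1c.png

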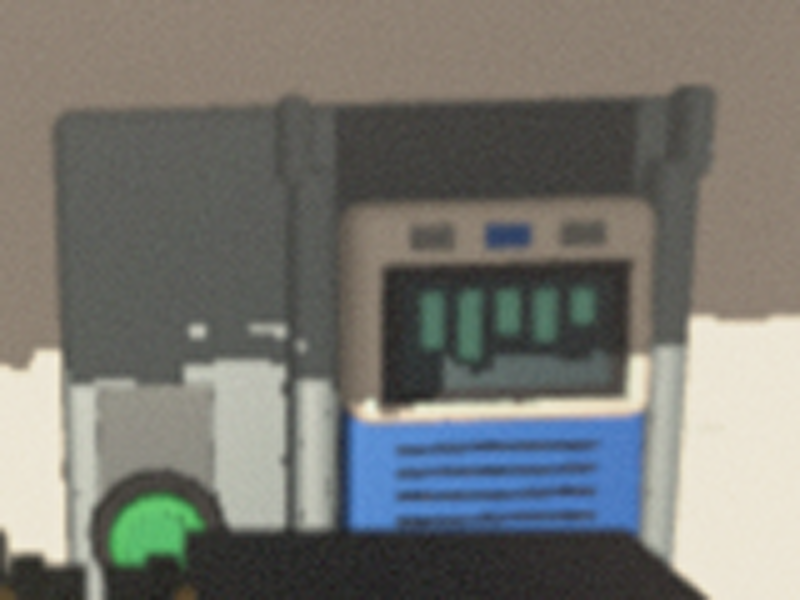

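Run:
```python
from h import *
c=calibration("wrist");f=lambda x,y:(300+x/5,110+y/5)
for n,p,z in[("tail R",(341,203),.035),("tail L",(655,198),.035),("blk R",(345,418),.037),("blk L",(645,415),.037),("base near R",(57,113),.012),("base R far",(68,540),.012),("button",(157,540),.02)]:
    print(n,onz("wrist",f(*p),z,c))
```

```text
tail R [ 0.38629404 -0.07287227  0.035     ]
tail L [0.37886408 0.00128892 0.035     ]
blk R [ 0.4373628  -0.06608085  0.037     ]
blk L [0.43076342 0.00692528 0.037     ]
base near R [ 0.37165687 -0.14137026  0.012     ]
base R far [ 0.48158439 -0.13019295  0.012     ]
button [ 0.47717352 -0.10733596  0.02      ]
```

>>> {"fn": "carry_out", "kwargs": {"commands": [0,0,0,0,0,-0.022,-26,50,0,0,0,0,-25,50,0,0,0,0,0,0,50,0,0,0,0,0,40,0,0,0]}}

```text
time_s: 2.12
tcp_pos: [0.4702, -0.0249, 0.105]
ee_rot: [[-0.995, -0.098, 0.007], [-0.098, 0.995, 0.008], [-0.007, 0.007, -1.0]]
wrist_force: [-0.5, -1.2, -1.4]
gripper_width: 0.003
```

>>> {"fn": "carry_out", "kwargs": {"commands": [0,0,0,0,0,0]}}

```text
time_s: 2.25
tcp_pos: [0.4679, -0.0265, 0.1026]
ee_rot: [[-0.995, -0.097, -0.0], [-0.097, 0.995, 0.006], [-0.0, 0.006, -1.0]]
wrist_force: [0.1, -0.6, 0.8]
gripper_width: 0.006
```

Run:
```python
from h import *
s=sense();print(s['tcp_pos'],s['ee_rot'],s['wrist_force'])
cv2.imwrite("pics/w2.png",capture("wrist")[:,:,::-1])
im=capture("side")[:,:,::-1]
cv2.imwrite('pics/s2.png',cv2.resize(im[150:300,220:400],None,fx=4,fy=4,interpolation=cv2.INTER_CUBIC))
```

```text
[ 0.46785753 -0.02654648  0.10264136] [[-9.95309583e-01 -9.67409562e-02 -1.44359731e-04]
 [-9.67401004e-02  9.95291902e-01  5.94826134e-03]
 [-4.31760418e-04  5.93432689e-03 -9.99982299e-01]] [ 0.08690125 -0.55074136  0.76217608]
```

View pics/w2.png

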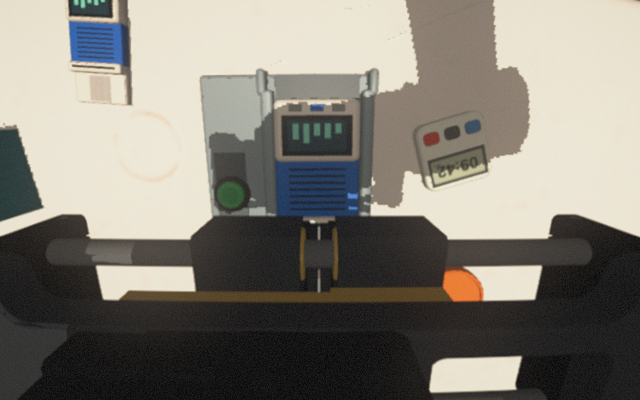

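View pics/s2.png

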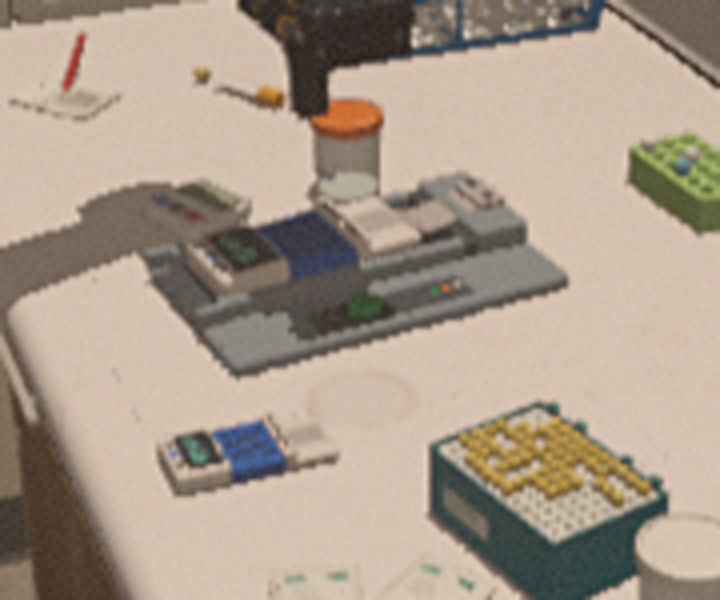

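The wrist view shows the green button whole at about (231,193), and the screen block's front edge at row ~160 between columns 276 and 358. The fingers hang above the saddle.

Run:
```python
from h import *
c=calibration("wrist");im=cv2.imread('pics/w2.png')
cv2.imwrite('pics/w2c.png',cv2.resize(im[65:220,195:385],None,fx=4,fy=4,interpolation=cv2.INTER_CUBIC))
hsv=cv2.cvtColor(im,cv2.COLOR_BGR2HSV)
m=cv2.inRange(hsv,(50,90,40),(85,255,255));m[:170]=0;m[:,260:]=0;m[:,:200]=0
M=cv2.moments(m);p=(M['m10']/M['m00'],M['m01']/M['m00']);print(p,m.sum()/255,onz("wrist",p,.02,c))
m=cv2.inRange(hsv,(105,130,60),(125,255,255))
for x in (285,300,318,335,350):
    y=np.nonzero(m[150:175,x])[0][0]+150;print(x,y,onz("wrist",(x,y),.037,c))
for y in(170,185,200):
    xs=np.nonzero(m[y,260:370])[0]+260;print(y,onz("wrist",(xs[0],y),.035,c),onz("wrist",(xs[-1]+1,y),.035,c))
```

```text
(231.3035294117647, 194.84) 425.0 [ 0.48007634 -0.10820496  0.02      ]
285 163 [ 0.44202634 -0.05728231  0.037     ]
300 163 [ 0.44075504 -0.04421331  0.037     ]
318 163 [ 0.43922116 -0.02853663  0.037     ]
335 163 [ 0.43776291 -0.0137243   0.037     ]
350 162 [ 0.43559542 -0.00074774  0.037     ]
170 [ 0.44930731 -0.06498675  0.035     ] [0.4422053  0.00746787 0.035     ]
185 [ 0.46280001 -0.06322991  0.035     ] [0.45571115 0.00924876 0.035     ]
200 [ 0.47663951 -0.06143646  0.035     ] [0.46965223 0.01017458 0.035     ]
```

View pics/w2c.png

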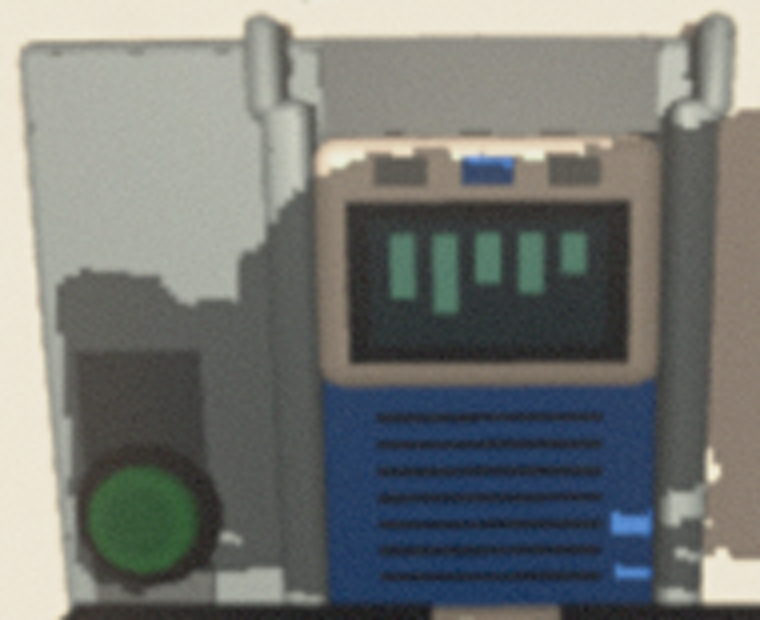

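>>> {"fn": "carry_out", "kwargs": {"commands": [0,0,28,0,0,0,0,0,27,0,0,0,0,0,3,0,0,0,0,0,2,0,0,0]}}

```text
time_s: 2.85
tcp_pos: [0.4786, -0.0266, 0.0531]
ee_rot: [[-0.995, -0.096, 0.025], [-0.095, 0.995, 0.01], [-0.026, 0.008, -1.0]]
wrist_force: [0.9, 0.1, -0.7]
gripper_width: 0.006
```

>>> {"fn": "carry_out", "kwargs": {"commands": [0,0,0,0,0,0]}}

```text
time_s: 2.98
tcp_pos: [0.4796, -0.0266, 0.0544]
ee_rot: [[-0.995, -0.096, 0.028], [-0.095, 0.995, 0.011], [-0.028, 0.008, -1.0]]
wrist_force: [1.3, 0.2, 0.4]
gripper_width: 0.002
```

>>> {"fn": "carry_out", "kwargs": {"commands": [9,0,0,0.009,0.028,0,0,0,0,0,0,0]}}

```text
time_s: 3.22
tcp_pos: [0.471, -0.0273, 0.0557]
ee_rot: [[-0.995, -0.096, 0.002], [-0.096, 0.995, -0.001], [-0.002, -0.001, -1.0]]
wrist_force: [-0.6, -0.0, 0.2]
gripper_width: 0.009
```

>>> {"fn": "carry_out", "kwargs": {"commands": [2,0,6,0,0,0,0,0,6,0,0,0,0,0,5,0,0,0,0,0,4,0,0,0]}}

```text
time_s: 3.72
tcp_pos: [0.4688, -0.0274, 0.0333]
ee_rot: [[-0.995, -0.096, 0.002], [-0.096, 0.995, -0.001], [-0.002, -0.001, -1.0]]
wrist_force: [-0.3, 0.2, 0.3]
gripper_width: 0.005
```

>>> {"fn": "carry_out", "kwargs": {"commands": [0,0,3,0,0,0]}}

```text
time_s: 3.85
tcp_pos: [0.4687, -0.0274, 0.0299]
ee_rot: [[-0.995, -0.096, 0.001], [-0.096, 0.995, -0.001], [-0.001, -0.001, -1.0]]
wrist_force: [0.3, -0.6, -0.1]
gripper_width: 0.01
```

>>> {"fn": "carry_out", "kwargs": {"commands": [0,0,3,0,0,0]}}

```text
time_s: 3.98
tcp_pos: [0.4687, -0.0274, 0.0266]
ee_rot: [[-0.995, -0.096, 0.001], [-0.096, 0.995, -0.001], [-0.001, -0.001, -1.0]]
wrist_force: [0.7, 0.4, 0.1]
gripper_width: 0.006
```

Run:
```python
from h import *
s=sense();print(s['tcp_pos'],s['wrist_force'],s['effort'])
im=capture("side")[:,:,::-1]
cv2.imwrite('pics/s3.png',cv2.resize(im[170:270,240:380],None,fx=5,fy=5,interpolation=cv2.INTER_CUBIC))
print(proj("side",s['tcp_pos']))
```

```text
[ 0.46871407 -0.02744226  0.02659959] [0.65206294 0.40216661 0.10539247] [-2.67403823e-05 -3.00049424e+01  1.21447939e+01  2.70793453e+00
 -1.28357699e-01  2.30826863e-04]
[[298.22761548 210.61614228]]
```

View pics/s3.png

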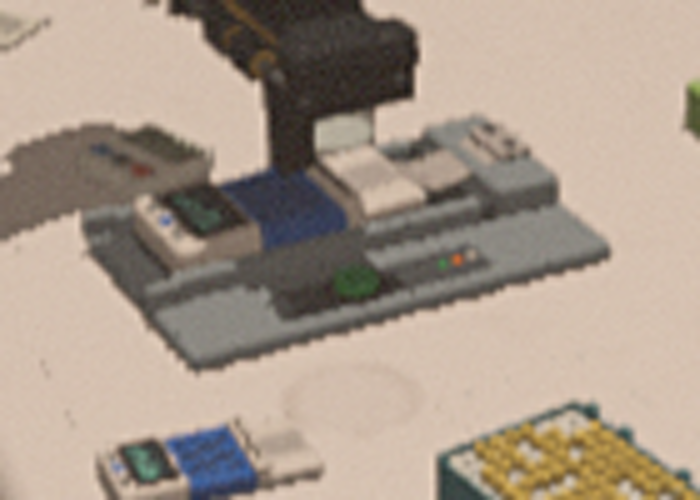

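Run:
```python
from h import *
print("s2 tcp",proj("side",[.4679,-.0265,.1026]),"z0 .12",proj("side",[.4679,-.0265,.12]))
print("button",proj("side",[.478,-.109,.02]),"pad",proj("side",[.460,-.0265,.035]))
print("tcp+20",proj("side",[.4687,-.0274,.0466]), proj("top",[.4687,-.0274,.0266]))
cv2.imwrite("pics/w3.png",capture("wrist")[:,:,::-1])
im=capture("top")[:,:,::-1]
cv2.imwrite('pics/t3.png',cv2.resize(im[140:260,225:385],None,fx=5,fy=5,interpolation=cv2.INTER_CUBIC))
s=sense();print(s['tcp_pos'],s['joints'])
```

```text
s2 tcp [[296.85312852 186.91830912]] z0 .12 [[296.61634165 181.3495388 ]]
button [[311.06719737 224.59111772]] pad [[295.17803922 208.47216982]]
tcp+20 [[297.96075812 204.50571317]] [[286.83053791 203.28791106]]
[ 0.46861822 -0.02748717  0.02673084] [  16.61353665   19.15290534  -33.58307842    0.14972348  -37.24148822
 -101.2224886 ]
```

View pics/w3.png

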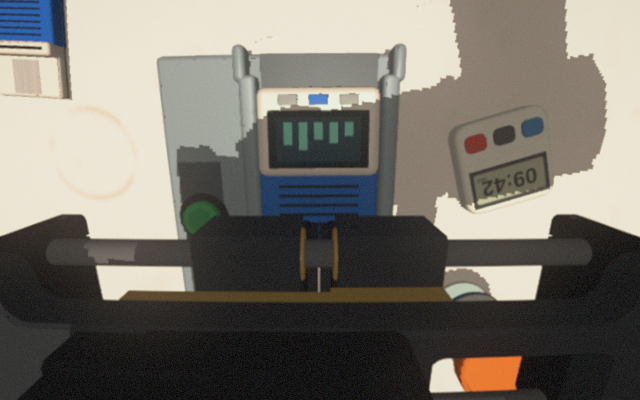

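View pics/t3.png

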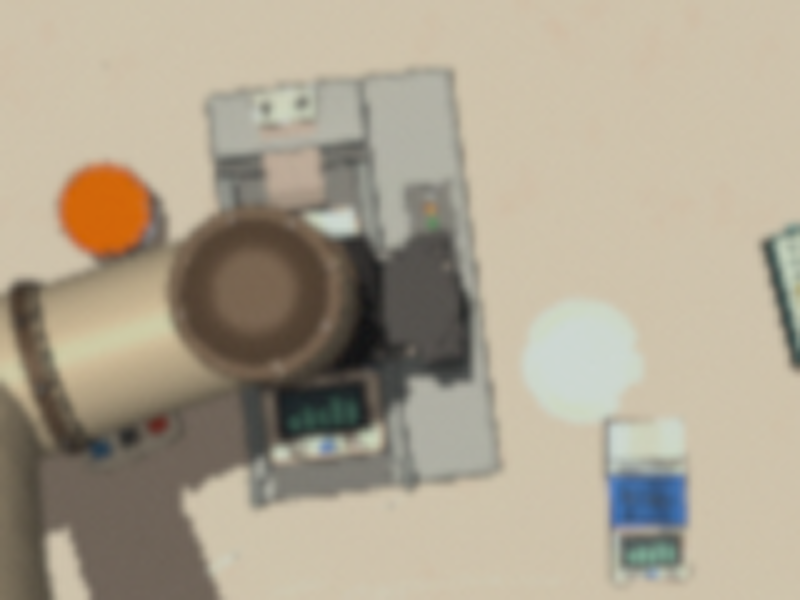

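The side view puts the fingertips at px (298,204). The reported TCP would project to (298,211), so the tips really sit about 15–20 mm higher than reported, which fits the zero force. The scene itself projects correctly there (button at (311,225)). I'll go down in small steps, guided by force.

>>> {"fn": "carry_out", "kwargs": {"commands": [0,0,3,0,0,0,0,0,3,0,0,0]}}

```text
time_s: 4.38
tcp_pos: [0.4691, -0.0274, 0.0208]
ee_rot: [[-0.995, -0.096, 0.002], [-0.096, 0.995, -0.001], [-0.002, -0.001, -1.0]]
wrist_force: [0.3, -0.6, 0.3]
gripper_width: 0.006
```

>>> {"fn": "carry_out", "kwargs": {"commands": [0,0,2,0,0,0]}}

```text
time_s: 4.5
tcp_pos: [0.469, -0.0274, 0.0186]
ee_rot: [[-0.995, -0.096, 0.002], [-0.096, 0.995, -0.001], [-0.002, -0.001, -1.0]]
wrist_force: [0.5, -0.8, -0.4]
gripper_width: 0.002
```

>>> {"fn": "carry_out", "kwargs": {"commands": [0,0,2,0,0,0]}}

```text
time_s: 4.62
tcp_pos: [0.469, -0.0274, 0.0165]
ee_rot: [[-0.995, -0.096, 0.002], [-0.096, 0.995, -0.001], [-0.002, -0.001, -1.0]]
wrist_force: [-0.6, -0.0, 0.6]
gripper_width: 0.005
```

Run:
```python
from h import *
s=sense();print(s['tcp_pos'],s['wrist_force'])
im=capture("side")[:,:,::-1]
cv2.imwrite('pics/s4.png',cv2.resize(im[180:250,260:350],None,fx=8,fy=8,interpolation=cv2.INTER_CUBIC))
```

```text
[ 0.46904728 -0.02737817  0.01652557] [-0.57178546 -0.03641106  0.61114655]
```

View pics/s4.png

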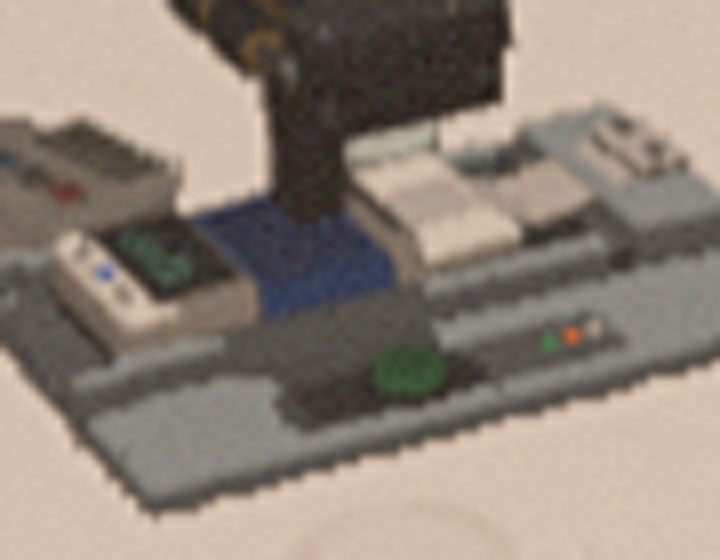

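>>> {"fn": "carry_out", "kwargs": {"commands": [0,0,3,0,0,0,0,0,2,0,0,0]}}

```text
time_s: 4.92
tcp_pos: [0.4689, -0.0274, 0.011]
ee_rot: [[-0.995, -0.096, 0.002], [-0.096, 0.995, -0.001], [-0.002, -0.001, -1.0]]
wrist_force: [0.6, -0.7, -0.2]
gripper_width: 0.006
```

>>> {"fn": "carry_out", "kwargs": {"commands": [0,0,2,0,0,0]}}

```text
time_s: 5.05
tcp_pos: [0.4693, -0.0274, 0.0093]
ee_rot: [[-0.995, -0.096, 0.002], [-0.096, 0.995, -0.001], [-0.002, -0.001, -1.0]]
wrist_force: [-0.7, 0.2, 5.1]
gripper_width: 0.005
```

>>> {"fn": "carry_out", "kwargs": {"commands": [0,0,2,0,0,0]}}

```text
time_s: 5.18
tcp_pos: [0.4696, -0.0274, 0.0078]
ee_rot: [[-0.995, -0.097, 0.003], [-0.097, 0.995, -0.001], [-0.003, -0.002, -1.0]]
wrist_force: [-2.1, 0.1, 6.1]
gripper_width: 0.011
```

Contact, at reported z ≈ 0.010. The true pad height is about 35.5 mm, so the offset is ~25 mm. I'll keep pressing.

>>> {"fn": "carry_out", "kwargs": {"commands": [0,0,2.5,0,0,0,0,0,2.5,0,0,0]}}

```text
time_s: 5.42
tcp_pos: [0.4704, -0.0273, 0.0047]
ee_rot: [[-0.995, -0.098, 0.004], [-0.098, 0.995, -0.002], [-0.004, -0.002, -1.0]]
wrist_force: [-7.5, 3.4, 24.4]
gripper_width: 0.007
```

>>> {"fn": "carry_out", "kwargs": {"commands": [0,0,3,0,0,0]}}

```text
time_s: 5.55
tcp_pos: [0.4708, -0.0274, 0.0046]
ee_rot: [[-0.995, -0.1, 0.004], [-0.1, 0.995, -0.003], [-0.004, -0.003, -1.0]]
wrist_force: [-10.8, 2.2, 38.5]
gripper_width: 0.005
```

>>> {"fn": "carry_out", "kwargs": {"commands": [-3,0,1.3,0,0,0]}}

```text
time_s: 5.68
tcp_pos: [0.4735, -0.0273, 0.0049]
ee_rot: [[-0.995, -0.101, 0.004], [-0.101, 0.995, -0.003], [-0.004, -0.004, -1.0]]
wrist_force: [-3.0, -0.9, 8.3]
gripper_width: 0.007
```

>>> {"fn": "carry_out", "kwargs": {"commands": [-4,0,1.3,0,0,0]}}

```text
time_s: 5.8
tcp_pos: [0.4769, -0.0272, 0.0048]
ee_rot: [[-0.995, -0.101, 0.003], [-0.101, 0.995, -0.004], [-0.003, -0.004, -1.0]]
wrist_force: [-3.6, 0.3, 9.8]
gripper_width: 0.0
```

>>> {"fn": "carry_out", "kwargs": {"commands": [-4,0,2.3,0,0.003,0.006]}}

```text
time_s: 5.92
tcp_pos: [0.4792, -0.0274, 0.0047]
ee_rot: [[-0.995, -0.096, -0.003], [-0.096, 0.995, -0.006], [0.004, -0.006, -1.0]]
wrist_force: [-14.6, 4.5, 35.4]
gripper_width: 0.005
```

>>> {"fn": "carry_out", "kwargs": {"commands": [-4,0,2.2,0,0,0]}}

```text
time_s: 6.05
tcp_pos: [0.4795, -0.0276, 0.0047]
ee_rot: [[-0.995, -0.096, -0.011], [-0.096, 0.995, -0.008], [0.012, -0.007, -1.0]]
wrist_force: [-16.7, 7.1, 33.0]
gripper_width: 0.003
```

>>> {"fn": "carry_out", "kwargs": {"commands": [-4,0,2.2,0,0,0]}}

```text
time_s: 6.18
tcp_pos: [0.4794, -0.0277, 0.0047]
ee_rot: [[-0.995, -0.096, -0.019], [-0.096, 0.995, -0.009], [0.02, -0.007, -1.0]]
wrist_force: [-14.6, 6.5, 29.9]
gripper_width: -0.001
```

>>> {"fn": "carry_out", "kwargs": {"commands": [-5,0,1.2,-0.009,-0.025,0]}}

```text
time_s: 6.3
tcp_pos: [0.4826, -0.0275, 0.0048]
ee_rot: [[-0.995, -0.097, 0.002], [-0.097, 0.995, 0.001], [-0.002, 0.001, -1.0]]
wrist_force: [-4.2, 1.5, 10.3]
gripper_width: 0.008
```

Run:
```python
from h import *
s=sense();print(s['tcp_pos'],s['wrist_force'],s['moment'])
im=capture("side")[:,:,::-1]
cv2.imwrite('pics/s5.png',cv2.resize(im[180:250,260:350],None,fx=8,fy=8,interpolation=cv2.INTER_CUBIC))
cv2.imwrite("pics/w5.png",capture("wrist")[:,:,::-1])
```

```text
[ 0.48256101 -0.02751308  0.0047994 ] [-4.19416796  1.53565732 10.31088105] [ 0.05829718  1.34794676 -0.00234331]
```

View pics/s5.png

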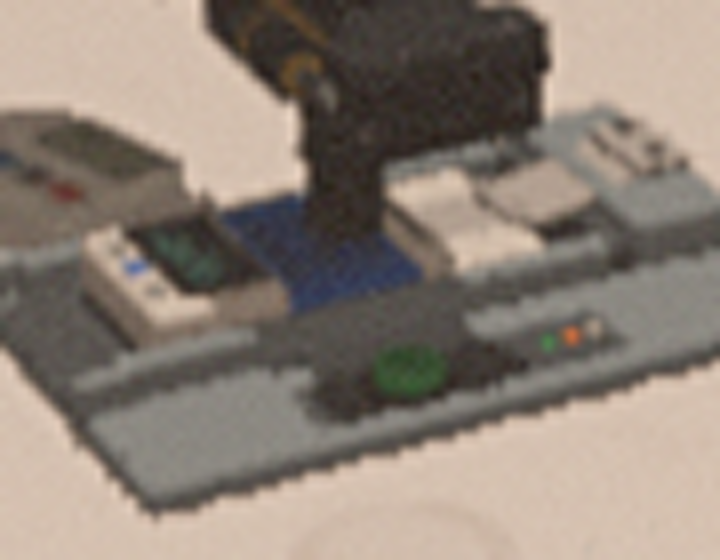

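View pics/w5.png

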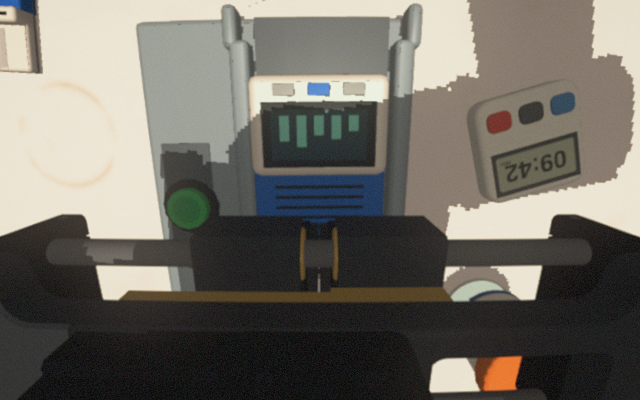

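The side view shows the meter lying flat and moved ~10 mm forward with the fingers. The nose is entering under the leaf at crop (500,230). I'll continue.

>>> {"fn": "carry_out", "kwargs": {"commands": [-5,0,1.8,0,-0.012,0.002]}}

```text
time_s: 6.52
tcp_pos: [0.4838, -0.0279, 0.0047]
ee_rot: [[-0.996, -0.094, 0.007], [-0.094, 0.996, 0.001], [-0.007, 0.0, -1.0]]
wrist_force: [-15.9, 4.7, 32.5]
gripper_width: 0.008
```

>>> {"fn": "carry_out", "kwargs": {"commands": [-5,0,1.5,0,-0.012,0]}}

```text
time_s: 6.65
tcp_pos: [0.4841, -0.028, 0.0047]
ee_rot: [[-0.996, -0.094, 0.01], [-0.094, 0.996, 0.0], [-0.01, -0.001, -1.0]]
wrist_force: [-13.6, 6.2, 25.6]
gripper_width: 0.01
```

>>> {"fn": "carry_out", "kwargs": {"commands": [-5,0,1.5,0,-0.012,0]}}

```text
time_s: 6.78
tcp_pos: [0.4842, -0.028, 0.0047]
ee_rot: [[-0.996, -0.093, 0.013], [-0.093, 0.996, -0.0], [-0.013, -0.001, -1.0]]
wrist_force: [-14.8, 4.7, 24.6]
gripper_width: 0.008
```

>>> {"fn": "carry_out", "kwargs": {"commands": [-7,0.5,0.9,0,0,0]}}

```text
time_s: 6.9
tcp_pos: [0.4845, -0.0281, 0.0048]
ee_rot: [[-0.996, -0.092, -0.0], [-0.092, 0.996, -0.003], [0.0, -0.003, -1.0]]
wrist_force: [-14.5, 1.6, 20.5]
gripper_width: 0.006
```

>>> {"fn": "carry_out", "kwargs": {"commands": [-8,0.5,1.0,0,0,0]}}

```text
time_s: 7.02
tcp_pos: [0.4851, -0.0283, 0.0047]
ee_rot: [[-0.996, -0.092, -0.015], [-0.092, 0.996, -0.006], [0.015, -0.004, -1.0]]
wrist_force: [-18.4, 3.3, 27.6]
gripper_width: 0.005
```

>>> {"fn": "carry_out", "kwargs": {"commands": [-11,0.5,0.6,0,-0.015,0]}}

```text
time_s: 7.15
tcp_pos: [0.4863, -0.0283, 0.0047]
ee_rot: [[-0.996, -0.09, -0.02], [-0.09, 0.996, -0.008], [0.02, -0.006, -1.0]]
wrist_force: [-23.3, 8.5, 32.6]
gripper_width: 0.008
```

>>> {"fn": "carry_out", "kwargs": {"commands": [-11,0.5,0.6,-0.005,-0.015,0]}}

```text
time_s: 7.28
tcp_pos: [0.4862, -0.0283, 0.0048]
ee_rot: [[-0.996, -0.088, -0.027], [-0.088, 0.996, -0.005], [0.027, -0.002, -1.0]]
wrist_force: [-24.1, 7.9, 34.8]
gripper_width: 0.003
```

Run:
```python
from h import *
s=sense();print(s['tcp_pos'],s['wrist_force'],s['moment'])
im=capture("side")[:,:,::-1]
cv2.imwrite('pics/s6.png',cv2.resize(im[180:250,260:350],None,fx=8,fy=8,interpolation=cv2.INTER_CUBIC))
cv2.imwrite("pics/w6.png",capture("wrist")[:,:,::-1])
im=capture("top")[:,:,::-1]
cv2.imwrite('pics/t6.png',cv2.resize(im[140:260,225:385],None,fx=5,fy=5,interpolation=cv2.INTER_CUBIC))
```

```text
[ 0.48624439 -0.02825614  0.00475618] [-24.05101284   7.86554683  34.76572443] [ 2.57622192  7.56286543 -0.01349413]
```

View pics/s6.png

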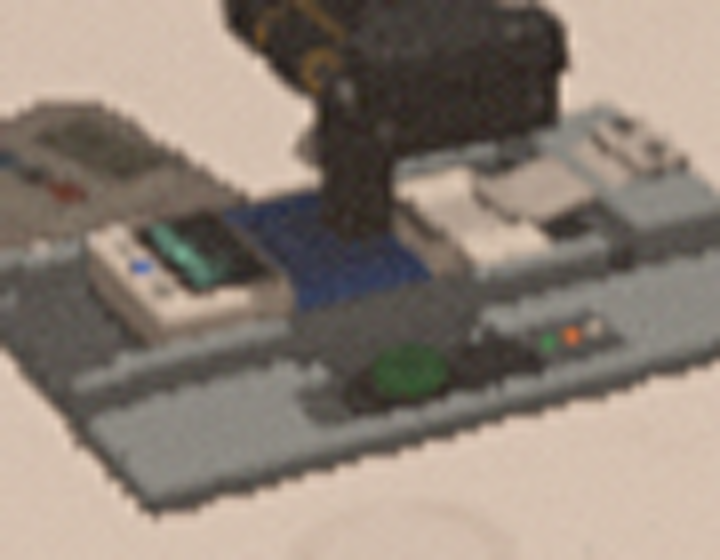

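View pics/t6.png

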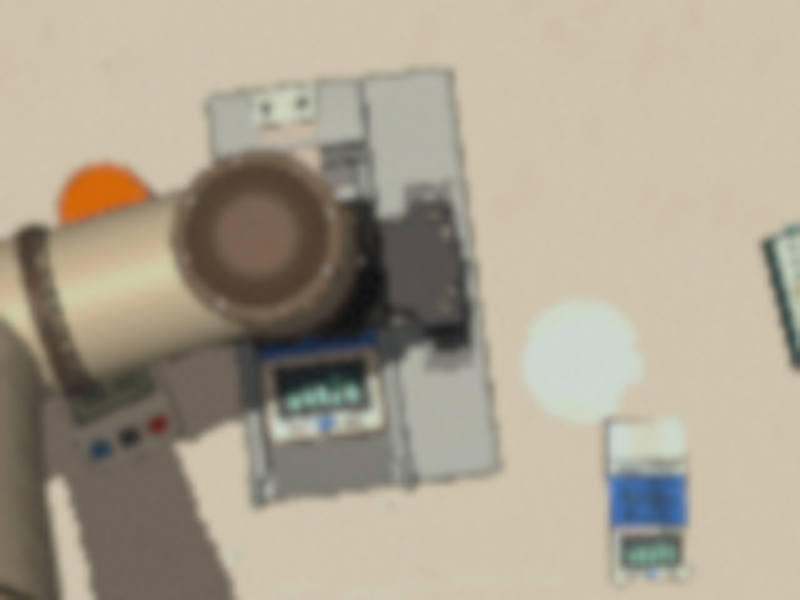

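View pics/w6.png

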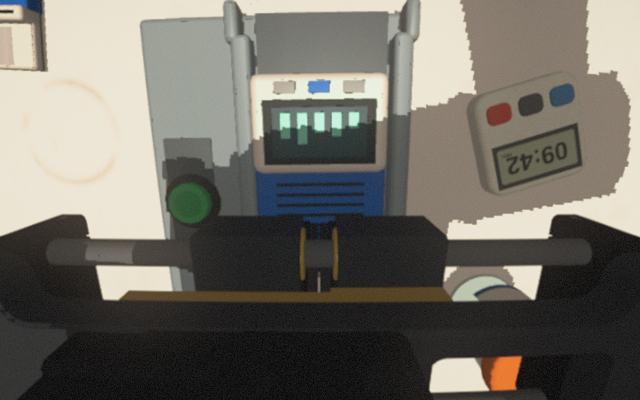

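Top view: the tail has moved ~13 mm, so the nose is near dock x 69 and starting to lift the leaf. I'm pressing too hard, which adds friction, so I'll shift force from down to forward.

>>> {"fn": "carry_out", "kwargs": {"commands": [-11,0.5,-0.6,-0.003,-0.03,-0.006]}}

```text
time_s: 7.55
tcp_pos: [0.4866, -0.0282, 0.0048]
ee_rot: [[-0.996, -0.092, -0.017], [-0.092, 0.996, -0.002], [0.017, -0.0, -1.0]]
wrist_force: [-18.7, 5.6, 16.4]
gripper_width: 0.008
```

>>> {"fn": "carry_out", "kwargs": {"commands": [-11,0.5,-0.3,0,-0.02,0]}}

```text
time_s: 7.68
tcp_pos: [0.4865, -0.0282, 0.0047]
ee_rot: [[-0.996, -0.089, -0.018], [-0.089, 0.996, -0.003], [0.018, -0.001, -1.0]]
wrist_force: [-21.0, 6.8, 25.8]
gripper_width: 0.004
```

>>> {"fn": "carry_out", "kwargs": {"commands": [-6,2.5,0,0,-0.015,-0.004]}}

```text
time_s: 7.8
tcp_pos: [0.4864, -0.0273, 0.0048]
ee_rot: [[-0.996, -0.093, -0.015], [-0.093, 0.996, -0.005], [0.015, -0.004, -1.0]]
wrist_force: [-5.4, -6.1, 9.5]
gripper_width: 0.003
```

>>> {"fn": "carry_out", "kwargs": {"commands": [-8,1.5,0,0,-0.015,0]}}

```text
time_s: 7.92
tcp_pos: [0.4865, -0.0273, 0.0048]
ee_rot: [[-0.996, -0.092, -0.015], [-0.091, 0.996, -0.008], [0.015, -0.006, -1.0]]
wrist_force: [-15.4, 0.6, 20.5]
gripper_width: 0.005
```

>>> {"fn": "carry_out", "kwargs": {"commands": [-13,1.2,-0.3,-0.006,-0.025,0]}}

```text
time_s: 8.05
tcp_pos: [0.4879, -0.0275, 0.0047]
ee_rot: [[-0.996, -0.089, -0.014], [-0.089, 0.996, -0.004], [0.014, -0.003, -1.0]]
wrist_force: [-23.7, 1.4, 29.7]
gripper_width: 0.005
```

>>> {"fn": "carry_out", "kwargs": {"commands": [-14,1.2,-0.5,-0.006,-0.025,0]}}

```text
time_s: 8.18
tcp_pos: [0.4931, -0.0271, 0.0048]
ee_rot: [[-0.996, -0.088, -0.006], [-0.088, 0.996, 0.001], [0.006, 0.001, -1.0]]
wrist_force: [-10.3, 0.1, 12.2]
gripper_width: 0.007
```

Broke through and moving. I'll keep the same push with the yaw corrected slightly.

>>> {"fn": "carry_out", "kwargs": {"commands": [-9,1.2,0.6,0,-0.01,-0.004]}}

```text
time_s: 8.3
tcp_pos: [0.4957, -0.027, 0.0047]
ee_rot: [[-0.996, -0.091, -0.008], [-0.091, 0.996, -0.001], [0.008, -0.001, -1.0]]
wrist_force: [-13.1, -0.7, 23.8]
gripper_width: 0.008
```

>>> {"fn": "carry_out", "kwargs": {"commands": [-9,1.0,0.3,0,-0.015,0]}}

```text
time_s: 8.43
tcp_pos: [0.4986, -0.0268, 0.0047]
ee_rot: [[-0.996, -0.09, -0.005], [-0.09, 0.996, -0.003], [0.005, -0.003, -1.0]]
wrist_force: [-11.4, -0.2, 15.7]
gripper_width: 0.007
```

>>> {"fn": "carry_out", "kwargs": {"commands": [-7,1,0.3,0,-0.012,0]}}

```text
time_s: 8.55
tcp_pos: [0.4998, -0.0267, 0.0048]
ee_rot: [[-0.996, -0.09, -0.005], [-0.09, 0.996, -0.005], [0.005, -0.004, -1.0]]
wrist_force: [-10.8, 0.1, 15.9]
gripper_width: 0.009
```

>>> {"fn": "carry_out", "kwargs": {"commands": [-7,1,0.3,0,-0.012,0]}}

```text
time_s: 8.68
tcp_pos: [0.5007, -0.0267, 0.0048]
ee_rot: [[-0.996, -0.089, -0.004], [-0.089, 0.996, -0.007], [0.005, -0.006, -1.0]]
wrist_force: [-11.6, -0.1, 16.3]
gripper_width: 0.006
```

>>> {"fn": "carry_out", "kwargs": {"commands": [-7,1,0.3,0,-0.012,0]}}

```text
time_s: 8.8
tcp_pos: [0.5018, -0.0267, 0.0048]
ee_rot: [[-0.996, -0.088, -0.004], [-0.088, 0.996, -0.008], [0.005, -0.008, -1.0]]
wrist_force: [-12.0, 0.2, 15.9]
gripper_width: 0.007
```

>>> {"fn": "carry_out", "kwargs": {"commands": [-10,1,0.2,-0.006,-0.015,-0.004,-10,1,0.2,-0.003,-0.015,-0.003]}}

```text
time_s: 9.05
tcp_pos: [0.5036, -0.0265, 0.0047]
ee_rot: [[-0.996, -0.093, -0.011], [-0.093, 0.996, -0.004], [0.012, -0.003, -1.0]]
wrist_force: [-22.7, 3.1, 28.8]
gripper_width: 0.004
```

>>> {"fn": "carry_out", "kwargs": {"commands": [-10,1,0,0,-0.015,0]}}

```text
time_s: 9.18
tcp_pos: [0.5035, -0.0265, 0.0048]
ee_rot: [[-0.996, -0.091, -0.016], [-0.091, 0.996, -0.006], [0.017, -0.004, -1.0]]
wrist_force: [-18.5, 2.2, 22.9]
gripper_width: 0.008
```

>>> {"fn": "carry_out", "kwargs": {"commands": [-11,1,0,0,-0.015,0]}}

```text
time_s: 9.3
tcp_pos: [0.5033, -0.0266, 0.0048]
ee_rot: [[-0.996, -0.089, -0.024], [-0.089, 0.996, -0.009], [0.024, -0.006, -1.0]]
wrist_force: [-22.9, 4.5, 27.4]
gripper_width: 0.004
```

It has stopped at ~30 mm of travel, so it is probably home. I'll ease off, lift and check.

>>> {"fn": "carry_out", "kwargs": {"commands": [4,0,0,0,0,0,0,0,-10,0,0,0,0,0,-30,0.005,0.02,0,0,0,-50,0,0,0,0,-20,-50,0,0,0]}}

```text
time_s: 9.93
tcp_pos: [0.505, -0.045, 0.1469]
ee_rot: [[-0.995, -0.091, -0.05], [-0.09, 0.996, -0.018], [0.052, -0.013, -0.999]]
wrist_force: [0.6, 0.8, -0.9]
gripper_width: 0.004
```

>>> {"fn": "carry_out", "kwargs": {"commands": [20,-50,0,0,0,0,20,-50,0,0,0,0,0,0,0,0,0,0]}}

```text
time_s: 10.3
tcp_pos: [0.4803, -0.1514, 0.1575]
ee_rot: [[-0.995, -0.093, -0.032], [-0.092, 0.996, -0.018], [0.034, -0.015, -0.999]]
wrist_force: [0.2, -0.3, 0.2]
gripper_width: 0.005
```

Run:
```python
from h import *
s=sense();print(s['tcp_pos'],s['ee_rot'],s['wrist_force'])
im=capture("top")[:,:,::-1];cv2.imwrite('pics/top7.png',im)
cv2.imwrite('pics/t7.png',cv2.resize(im[140:260,225:385],None,fx=5,fy=5,interpolation=cv2.INTER_CUBIC))
im=capture("side")[:,:,::-1]
cv2.imwrite('pics/s7.png',cv2.resize(im[180:250,260:350],None,fx=8,fy=8,interpolation=cv2.INTER_CUBIC))
c=calibration("wrist");cv2.imwrite("pics/w7.png",capture("wrist")[:,:,::-1])
```

```text
[ 0.48032569 -0.15139099  0.157482  ] [[-0.99518036 -0.0925741  -0.03234318]
 [-0.09203086  0.99559521 -0.01790236]
 [ 0.03385801 -0.0148395  -0.99931648]] [ 0.22046233 -0.2762537   0.18449129]
```

View pics/t7.png

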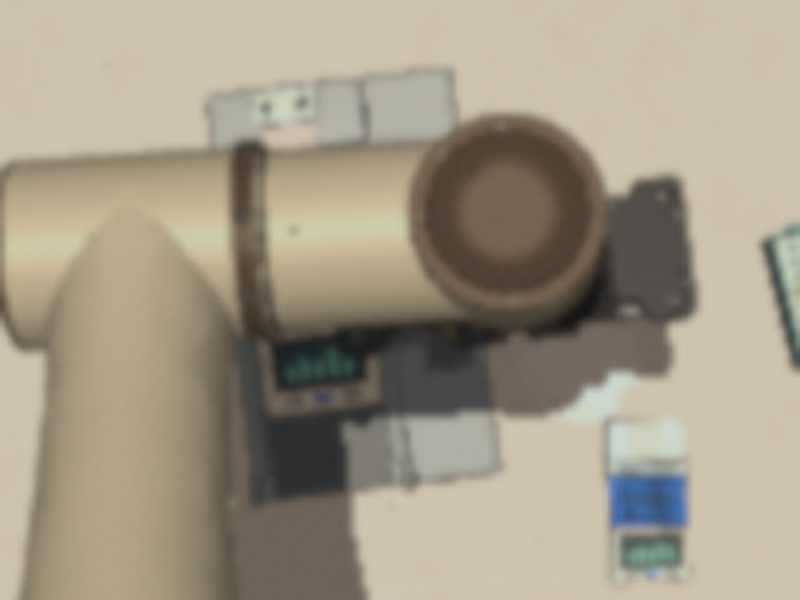

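View pics/s7.png

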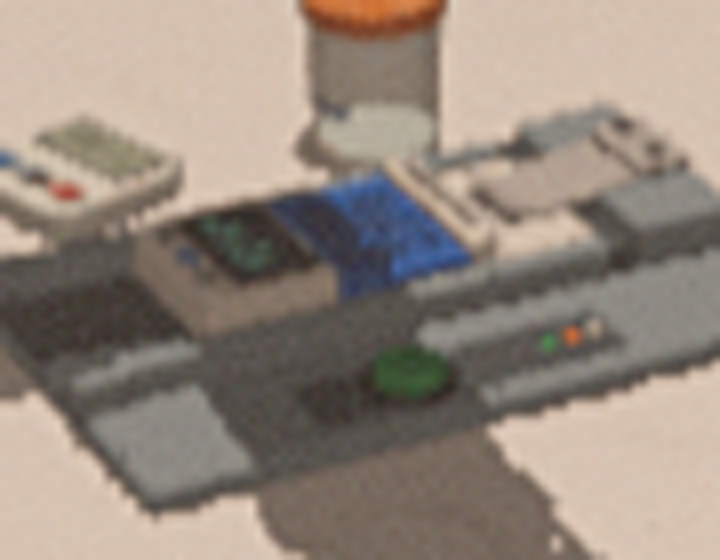

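View pics/w7.png

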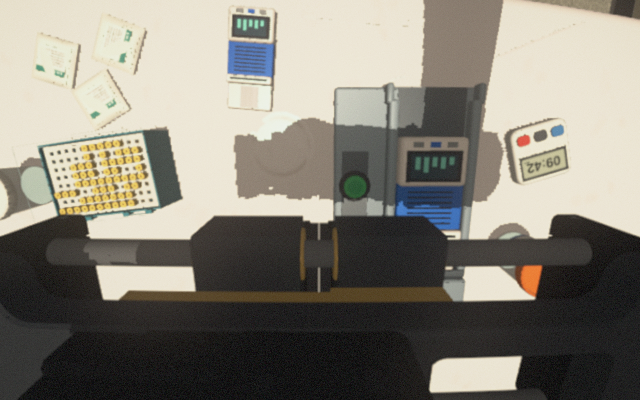

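Run:
```python
from h import *
c=calibration("wrist");im=cv2.imread('pics/w7.png')
cv2.imwrite('pics/w7c.png',cv2.resize(im[75:225,325:490],None,fx=4,fy=4,interpolation=cv2.INTER_CUBIC))
hsv=cv2.cvtColor(im,cv2.COLOR_BGR2HSV)
m=cv2.inRange(hsv,(50,90,40),(85,255,255));m[:170]=0;m[:,380:]=0;m[:,:335]=0
M=cv2.moments(m);p=(M['m10']/M['m00'],M['m01']/M['m00']);B=onz("wrist",p,.02,c);print(p,m.sum()/255,B)
b=np.deg2rad(5.4);R=np.array([[np.cos(b),-np.sin(b)],[np.sin(b),np.cos(b)]])
for n,p,z in[("tail",(432,136.5),.034),("blk front",(430,186.5),.036)]:
    P=onz("wrist",p,z,c);print(n,P,"dock",R.T@(P-B)[:2]*1000+[-15,-84])
```

```text
(354.6056701030928, 186.31958762886597) 388.0 [ 0.47532862 -0.10989527  0.02      ]
tail [ 0.41234897 -0.0374218   0.034     ] dock [-70.87978517  -5.92125837]
blk front [ 0.46473886 -0.03118223  0.036     ] dock [-18.13521389  -4.63970029]
```

View pics/w7c.png

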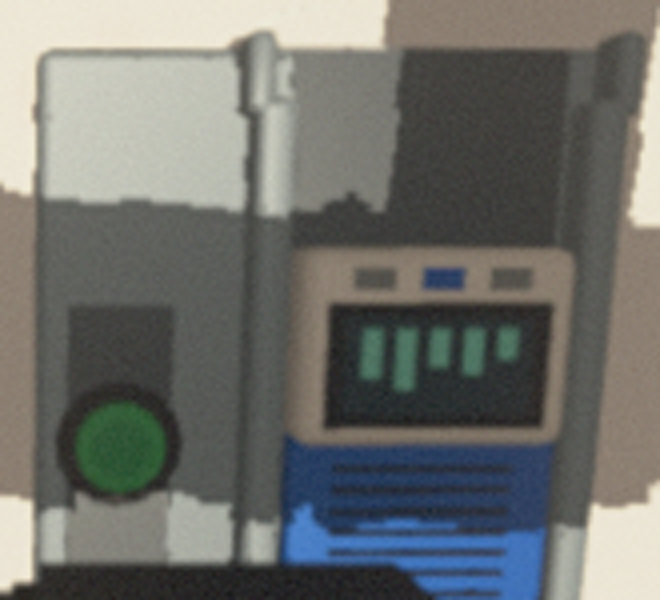

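The meter is home: tail edge measured at dock x -70.9 mm (expected -71), screen block front at -18 (expected -19). In the side view the nose lies under the leaf and the meter is flat. Next is the button at about (0.4765,-0.109).

>>> {"fn": "carry_out", "kwargs": {"commands": [0,42,0,-0.018,-0.032,0,0,0,40,0,0,0,0,0,40,0,0,0,0,0,0,0,0,0]}}

```text
time_s: 10.95
tcp_pos: [0.4802, -0.101, 0.0752]
ee_rot: [[-0.995, -0.104, 0.001], [-0.104, 0.995, 0.004], [-0.002, 0.004, -1.0]]
wrist_force: [-0.2, -0.4, 1.2]
gripper_width: 0.005
```

>>> {"fn": "carry_out", "kwargs": {"commands": [4,-8,0,0,0,0.008,0,0,25,0,0,0,0,0,25,0,0,0,0,0,0,0,0,0]}}

```text
time_s: 11.45
tcp_pos: [0.4832, -0.1093, 0.0305]
ee_rot: [[-0.995, -0.098, 0.014], [-0.098, 0.995, 0.004], [-0.014, 0.002, -1.0]]
wrist_force: [-0.6, 0.2, -0.2]
gripper_width: 0.005
```

Run:
```python
from h import *
im=capture("side")[:,:,::-1]
cv2.imwrite('pics/s8.png',cv2.resize(im[180:250,260:350],None,fx=8,fy=8,interpolation=cv2.INTER_CUBIC))
cv2.imwrite("pics/w8.png",capture("wrist")[:,:,::-1])
```

```text
(no output)
```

View pics/s8.png

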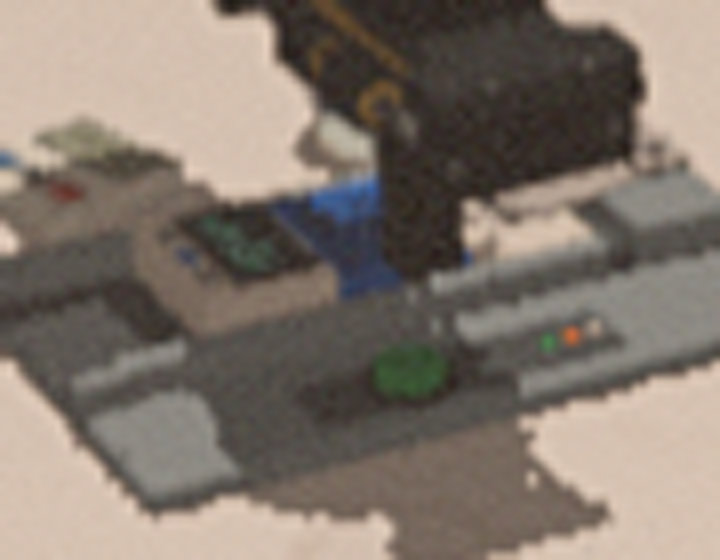

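View pics/w8.png

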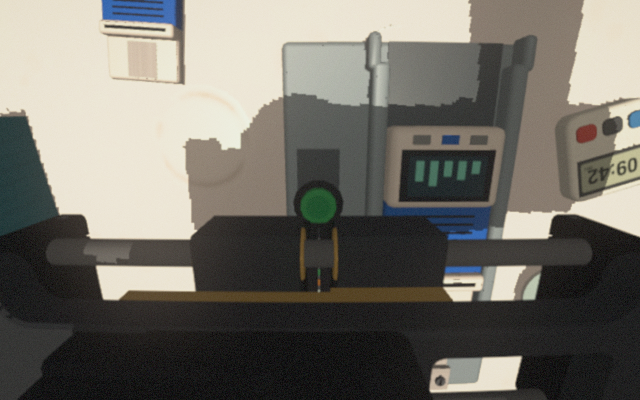

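The wrist view shows the button at (318,203), in line with the finger gap at column 319. The side view has the fingers slightly too far forward, so I'll move back 7 mm, straighten the tilt and go down.

>>> {"fn": "carry_out", "kwargs": {"commands": [7,0,0,0.003,0.014,0,0,0,10,0,0,0,0,0,8,0,0,0,0,0,4,0,0,0]}}

```text
time_s: 12.05
tcp_pos: [0.4796, -0.1099, 0.0117]
ee_rot: [[-0.995, -0.099, 0.01], [-0.099, 0.995, -0.001], [-0.009, -0.001, -1.0]]
wrist_force: [-0.3, 0.4, -0.6]
gripper_width: 0.005
```

>>> {"fn": "carry_out", "kwargs": {"commands": [0,0,4,0,0,0]}}

```text
time_s: 12.18
tcp_pos: [0.4796, -0.1099, 0.0072]
ee_rot: [[-0.995, -0.099, 0.009], [-0.099, 0.995, -0.001], [-0.009, -0.001, -1.0]]
wrist_force: [-0.3, 0.2, -0.3]
gripper_width: 0.003
```

>>> {"fn": "carry_out", "kwargs": {"commands": [5,0,0,0,0.009,0,0,0,4,0,0,0,0,0,4,0,0,0]}}

```text
time_s: 12.55
tcp_pos: [0.4742, -0.1105, -0.0015]
ee_rot: [[-0.995, -0.099, -0.001], [-0.099, 0.995, -0.002], [0.001, -0.002, -1.0]]
wrist_force: [-0.6, 0.7, 0.6]
gripper_width: 0.008
```

Run:
```python
from h import *
im=capture("side")[:,:,::-1]
cv2.imwrite('pics/s9.png',cv2.resize(im[180:250,260:350],None,fx=8,fy=8,interpolation=cv2.INTER_CUBIC))
```

```text
(no output)
```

View pics/s9.png

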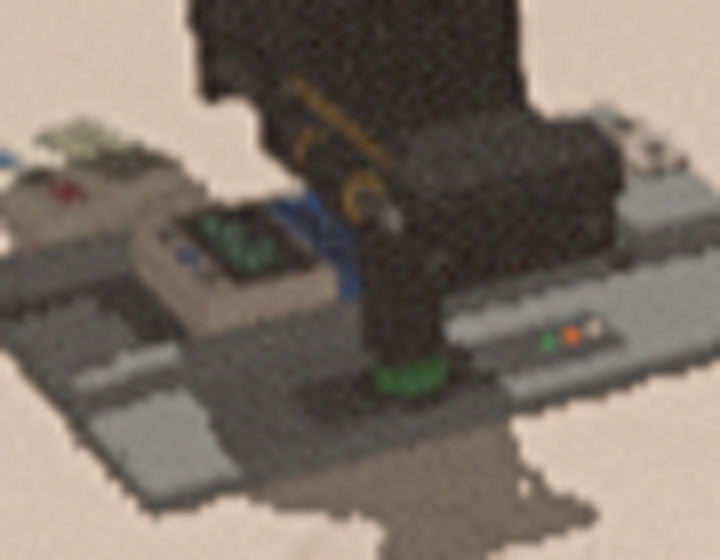

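The fingers are now right over the button at crop (410,370). Pressing.

>>> {"fn": "carry_out", "kwargs": {"commands": [0,0,3,0,0,0]}}

```text
time_s: 12.72
tcp_pos: [0.4741, -0.1105, -0.005]
ee_rot: [[-0.995, -0.099, -0.001], [-0.099, 0.995, -0.002], [0.001, -0.001, -1.0]]
wrist_force: [-0.5, -0.6, 3.3]
gripper_width: 0.007
```

>>> {"fn": "carry_out", "kwargs": {"commands": [0,0,3,0,0,0]}}

```text
time_s: 12.85
tcp_pos: [0.4741, -0.1105, -0.0079]
ee_rot: [[-0.995, -0.099, -0.001], [-0.099, 0.995, -0.002], [0.002, -0.002, -1.0]]
wrist_force: [-0.2, 0.5, 4.3]
gripper_width: 0.009
```

>>> {"fn": "carry_out", "kwargs": {"commands": [0,0,3,0,0,0]}}

```text
time_s: 12.98
tcp_pos: [0.4742, -0.1105, -0.0101]
ee_rot: [[-0.995, -0.1, -0.002], [-0.1, 0.995, -0.002], [0.002, -0.002, -1.0]]
wrist_force: [-6.4, 4.2, 29.8]
gripper_width: 0.008
```

The button has bottomed out: force jumped to 30 N after ~5 mm of travel. Holding one row, then lifting clear.

>>> {"fn": "carry_out", "kwargs": {"commands": [0,0,1,0,0,0,0,0,-10,0,0,0,0,0,-40,0,0,0,0,0,-50,0,0,0,0,-40,-40,0,0,0]}}

```text
time_s: 13.6
tcp_pos: [0.4766, -0.1492, 0.1315]
ee_rot: [[-0.995, -0.104, -0.009], [-0.104, 0.995, -0.003], [0.009, -0.002, -1.0]]
wrist_force: [1.2, 0.0, -1.0]
gripper_width: 0.006
```

>>> {"fn": "carry_out", "kwargs": {"commands": [0,-60,0,0,0,0,0,-60,0,0,0,0,0,-60,0,0,0,0,0,0,0,0,0,0,0,0,0,0,0,0]}}

```text
time_s: 14.22
tcp_pos: [0.4987, -0.3353, 0.1364]
ee_rot: [[-0.995, -0.104, 0.003], [-0.104, 0.995, -0.004], [-0.002, -0.004, -1.0]]
wrist_force: [-0.0, 0.4, 0.1]
gripper_width: 0.003
```

Run:
```python
from h import *
s=sense();print(s['tcp_pos'],s['wrist_force'],s['joint_velocities'])
im=capture("side")[:,:,::-1];t=capture("top")[:,:,::-1]
a=cv2.resize(im[180:250,260:350],None,fx=6,fy=6,interpolation=cv2.INTER_CUBIC)
b=cv2.resize(t[150:245,225:385],None,fx=4.4,fy=4.42,interpolation=cv2.INTER_CUBIC)
cv2.imwrite('pics/s10.png',a);cv2.imwrite('pics/t10.png',b)
```

```text
[ 0.49874364 -0.33534295  0.13636972] [-0.04504023  0.36397883  0.09257754] [-1.23128992  0.71463955  0.68969231  0.24003441  0.06727693  0.27256046]
```

View pics/s10.png

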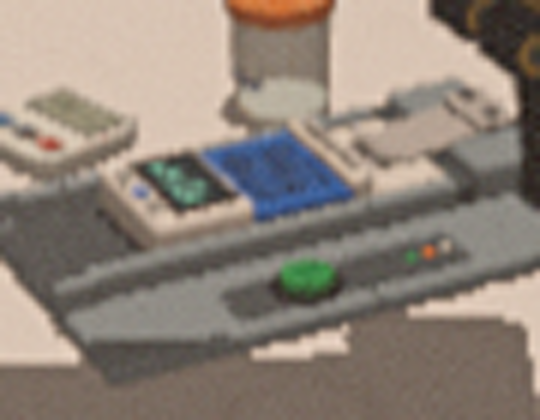

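View pics/t10.png

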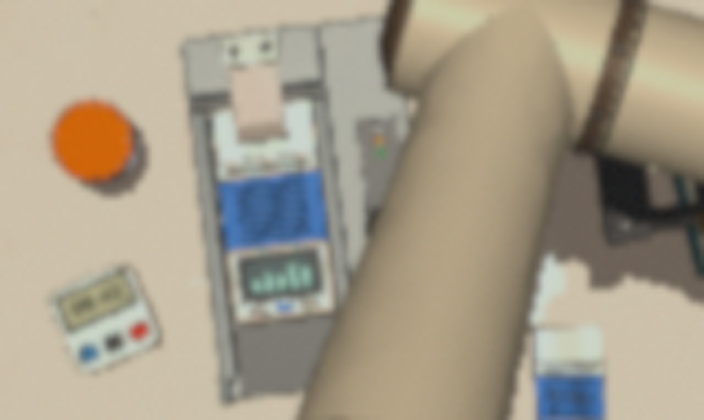

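The top view shows the nose under the leaf against the stop at (265,100), straight in the channel. The side view shows the button sprung back up at (307,275), and the timer and cup look unmoved. Handing in.

```bash
python3 -c "
from station import *
print(sense()['wrist_force']);print(finish_job())"
```

```text
[-0.47013938 -0.1291335  -0.31422746]
the job is handed in; nothing more can be done
None
```

I docked the meter, pushed the green button fully down, let go, and handed the job in at about 14 s. No verdict was reported, so what follows rests on my own checks.

**Docking:** I pressed the saddle flat with the shut fingers and slid the meter about 30 mm forward under the leaf spring until it stopped against the end stop. Afterwards the tail edge measured dock x -70.9 mm (home is -71). The screen block's front edge measured -18 mm (home is -19). The last top view shows the nose under the leaf and straight in the channel, and the side view shows the meter flat.

**Button:** It travelled about 5 mm and then met a hard stop at about 30 N. The last side view shows it sprung back up. The hand was well clear at the end, with wrist force near zero.

**Other things on the worktop:** The timer and the orange-lidded cup look unmoved by eye; I did not measure them. The pipette-tip box and the white-lidded cup were not in the close-up crops I viewed at the end. I kept the hand above them and felt no contact.

**What disagreed or went off plan:**
- **Fingertip height:** With the fingers shut, the tips touched about 25 mm above the reported tool point. I found contact by force instead.
- **Press force:** It rose to 25–38 N at times during the slide, above the advised 15–20 N.
- **Slide:** It stuck for a while because I had drifted about 2 mm to the right. I corrected the sideways position and pushed at up to about 24 N forward.
- **Sideways position:** One wrist measurement put the meter about 5 mm off mid-channel. I took that as camera or yaw error, since the channel only allows about 2 mm.

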